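# Fetch the rear weight from a crowded hook at the market stall

## Task

The big iron weight hangs at the back of the crowded hook. Move the two weights in front of it, one after the other, to the spare hook, sliding each fully back along the bar so that they hang close up against the black plate, then take the big weight off and stand it upright in the middle of the scale's pan. Work gently, feeling for the bar of the spare hook rather than forcing it (keep every push on the hooks under 25 N), set the big weight down softly, and leave the other things on the counter alone.

Things in the scene. Friction and masses are not known exactly. Their poses are not given: they have to be found in the camera images.
- full_stand: the crowded hook: fixed stand, green base 150 x 100 x 12 mm, square post 24 mm wide, 166 mm high. Origin on the counter under the post's centre; z up. One straight hook bar points along this frame's -x, towards the robot. The three hanging weights are threaded on it by the windows in their straps, one behind the other, almost touching; they can leave only lengthwise over the end lip.
- full_bar (a point): crowded hook: where the bar's top meets the upright black buffer plate (44 mm wide, 66 mm high) that stops the weights, 20 mm in front (-x) of the post's centre. From here the bar, 10 mm wide (y), 8 mm high, runs level 125 mm along -x (to x = -145 mm from the post's centre), its top 160 mm above the counter; its last 6 mm carry a lip 8 mm higher than the bar's top.
- spare_pad_mid (a point): spare hook: a point on the front face of its buffer plate, against which the first weight's body must come to rest (the weight's centre is then 17 mm in front of this point); 118 mm above the counter, not moving with the clamp. The plate is springy: it gives 2 mm under 3 N and is solid after 8 mm.
- spare_stand: the spare hook, empty: fixed stand with frame, buffer, bar and lip as on the crowded one (buffer face x = -20 mm, bar to x = -145 mm on the line y = 0), but its post is 190 mm high, and buffer and bar are clamped at another height, which this pose does not tell: the bar's top lies 144 to 176 mm above the counter. Find it by touch or sight; it stays put. The bar is springy (gives 2 mm under 5 N).
- drum_weight_tab (a point): centre of the 24 mm high tab at the top of the strap of a hanging iron weight, 87 mm above its underside, 12 mm above the window edge that rests on the bar (so 12 mm above the bar's top when hung). Strap 30 mm wide (y), 8 mm thick (x): grip it across the 30 mm. z up, x along the bar. Lifted 8 to 13 mm from rest, the window clears both lip and bar.
- drum_weight: the same weight: drum-shaped body, 34 mm across and 40 mm high; it starts at the front of the crowded hook, nearest the robot; mass 0.22 to 0.4 kg. Origin: centre of the underside. On the body stands the flat steel strap: 14 mm of neck, a window 18 mm wide (y) and 21 mm high with 6 mm legs, then the 24 mm solid tab.
- square_weight_tab (a point): centre of the 24 mm high tab at the top of the strap of a hanging iron weight, 87 mm above its underside, 12 mm above the window edge that rests on the bar (so 12 mm above the bar's top when hung). Strap 30 mm wide (y), 8 mm thick (x): grip it across the 30 mm. z up, x along the bar. Lifted 8 to 13 mm from rest, the window clears both lip and bar.
- square_weight: the same weight: square body 34 x 34 mm, 40 mm high; it starts in the middle of the crowded hook; mass 0.22 to 0.4 kg. Origin: centre of the underside. On the body stands the flat steel strap: 14 mm of neck, a window 18 mm wide (y) and 21 mm high with 6 mm legs, then the 24 mm solid tab.
- big_weight_tab (a point): centre of the 24 mm high tab at the top of the strap of a hanging iron weight, 97 mm above its underside, 12 mm above the window edge that rests on the bar (so 12 mm above the bar's top when hung). Strap 30 mm wide (y), 8 mm thick (x): grip it across the 30 mm. z up, x along the bar. Lifted 8 to 13 mm from rest, the window clears both lip and bar.
- big_weight: the same weight: the widest and tallest body of the three, 34 mm (x) x 48 mm (y), 50 mm high; it starts at the rear of the crowded hook, against the buffer plate; mass 0.4 to 0.6 kg. Origin: centre of the underside. On the body stands the flat steel strap: 14 mm of neck, a window 18 mm wide (y) and 21 mm high with 6 mm legs, then the 24 mm solid tab.
- big_weight_foot (a point): centre of the underside of the big weight
- pan (a point): centre of the upper face of the round metal pan of the counter scale: a flat disc 170 mm across, 64 mm above the counter, with a rim 6 mm high; z up. It sinks 2 mm under 6 N. The white scale under it is 230 x 220 mm, 50 mm high, and fixed.
- scale: the scale itself, origin under its centre on the counter
- root_a: bystander: a lying brown root, 170 x 42 mm, 42 mm high, between the two hook stands, nearer the robot
- root_b: bystander: a lying brown root, 150 x 38 mm, 38 mm high, beyond the hook stands
- notebooks: bystander: a stack of notebooks 150 x 105 x 22 mm
- calculator: bystander: a flat black calculator 130 x 75 x 15 mm
- tin_mug: bystander: an upright tin mug, 76 mm across, 75 mm high, with a side handle
- old_weight: bystander: a round iron knobbed weight standing on the counter, 60 mm across, 46 mm high; not one of the hanging ones
- orange_center (a point): bystander: an orange, 68 mm across, its centre
Not all that is in view belongs to the job. Leave any orange, purple or yellow look-alike of the big_weight alone.

How it is judged:
By the outcome, as a careful person would: the job done as asked, in the order asked, and still so for the second after the job is handed in, with the robot touching nothing.
It also fails if it takes over 72 s, if anything falls off the work surface, if the arm or the gripper's body presses on something with over 40 N, if the wrist force passes 120 N, or if a joint passes its speed limit or range.

## Robot

A 6-joint arm with a two-finger parallel gripper is mounted at the origin on the work surface. World frame = base frame: x ahead of the robot, y to its left, z up, the work surface at z = 0. Lengths are in m, angles in degrees, forces in N, time in s.
With the tool pointing down it reaches from about 0.35 to 0.975 m from the base axis. Payload 7.1 kg.
Tool frame: the origin (TCP) lies at the very end of the fingers, on their centre line; the grasp point (between the pads) lies 19 mm behind it (ctrl.hold_point_z is the z of the grasp point in the tool frame, in m); z points along the fingers, y is the line along which they close (so a half turn about z gives the same grasp; the last joint's range is limited). The gripper opens to 88 mm and grips with 3 to 60 N. Pads are 20 mm wide; open, the fingers measure 115 mm over their backs; the gripper's body (75 mm by 178 mm) begins 61 mm behind the grasp point.
Start: joints at [73.052, 24.242, 93.386, -0, 62.372, -1.089], TCP at [0.171, 0.601, 0.189] pointing down, gripper open.
Joint ranges: [-172.04, 172.04], [-51.8, 120.97], [4.93, 147.93], [-75.15, 255.16], [6.16, 154.13], [-145.62, 145.62]. Speed limits (degrees/s): [136.94, 136.94, 172.46, 180, 180, 180].

## Interface

Orientations are given as a 3x3 rotation matrix whose columns are the frame's x, y, z axes.
In Python, from station import read_state, capture, camera_info, ctrl gives the robot as it stands. The module is installed in compiled form; this text tells all that it offers.
- The arm moves only by the tool arm_command, never from a script. Its argument "targets" is a list of rows, each an object with "dr": the turn, a rotation vector about the tool's x, y, z in rad, a list of three; "xyz": the shift along the tool's x, y, z in mm, a list of three; "fingers": the finger opening in mm, from 0 to 87.8. In form: [{"dr": [rx, ry, rz], "xyz": [x, y, z], "fingers": fingers}, ...]. A call has exactly 10 rows; each row is the pose to reach, as a shift and turn from the pose commanded when the call began, along the tool's axes at that moment; what a row does not reach only later rows make up. A row lasts 1/8 s, in which the tool goes at most 62.5 mm and 10.7 degrees, less where a joint would pass 70% of its speed; a pose out of reach is approached as far as the arm can. A call with a gripper value outside its range is refused whole. The fingers move at their own pace and stop on an object; "squeeze" is the grip in N (left out, the last holds). Time passes only in rows, so rows that repeat a pose let the fingers close, or fill a call up. It gives the time, the measured TCP pose, the force, the opening and the grip force at its end, in the units of the state.
- read_state(): the state, without advancing time (a new reading comes with each control period).
- capture(name): name is "side" or "top"; returns the picture (480x640x3 uint8, blue, green, red); there is no depth.
- camera_info(name): a dict with "K" (3x3 intrinsics, pixels), "world_to_cam" (4x4, takes a point from world to camera coordinates). Camera axes: x right, y up, looking along -z (the intrinsics and any distortion apply to the point x, -y, -z); pixel columns grow to the right and rows downward; lengths in m; the calibration is good to about 2 mm. A picture is of the moment at which its call begins. camera_info takes no time and is no camera call.
- ctrl.close_job(): hands the job in; it is judged then, once.
The state is a dict: "time": time; "joints": joint angles; "qvel": joint speeds; "joint_torque": joint torques, N m; "tcp_pos": TCP position; "tcp_rot": TCP orientation; "force": force on the tool from outside, world axes, zero at the start; "torque": the same for the moment, N m; "grip_width": finger opening in m; "finger_force": force on a finger pad.
Only numpy, scipy, OpenCV 4.12 (cv2) and the standard library are available. Lean on these libraries where they do the work, as an engineer would, in place of code of your own. Each camera call takes 0.05 s, during which the arm holds its last target. There are 200 camera calls.

## Working session

There is one attempt and no reset: what is moved stays moved. The work goes in short steps, Python scripts to look and compute and a tool call to move; the robot and the scene stay as the last step left them, time stands still between calls to the robot, and variables do not carry over. Pictures are saved under pics/ and viewed, at most 10 in all, crops included, and the job is handed in when it is done.

Besides the shell and the picture viewer there is one more tool, called after ">>>" by a JSON object that holds its "method" and its "body", one argument or row to a line. arm_command: Moves the arm, as the interface text tells. Its arguments: {"type":"object","properties":{"targets":{"type":"array"},"squeeze":{"type":"number"}},"required":["targets"]}

```bash
mkdir -p pics; python3 - <<'E'
from station import *
import cv2
s=read_state();print({k:s[k] for k in('time','tcp_pos','tcp_rot','force','grip_width')},ctrl.hold_point_z)
for n in('side','top'):
    cv2.imwrite(f'pics/{n}0.png',capture(n)); print(camera_info(n))
E
```

```text
{'time': 0.0, 'tcp_pos': array([0.17060806, 0.60062652, 0.18830895]), 'tcp_rot': array([[-9.61916562e-01,  2.73342864e-01, -4.53985059e-04],
       [ 2.73343239e-01,  9.61915439e-01, -1.47042497e-03],
       [ 3.47650634e-05, -1.53851988e-03, -9.99998816e-01]]), 'force': array([ 0.24898449, -0.61365678, -0.34458019]), 'grip_width': 0.08777090200914632} -0.0187
{'K': array([[451.26536425,   0.        , 318.68729475],
       [  0.        , 451.26536425, 242.68834511],
       [  0.        ,   0.        ,   1.        ]]), 'world_to_cam': array([[ 0.76327544, -0.64585523,  0.01678161, -0.36967266],
       [ 0.4644421 ,  0.56656628,  0.68065864, -0.35402038],
       [-0.44911484, -0.51173594,  0.73240849, -0.83060264],
       [ 0.        ,  0.        ,  0.        ,  1.        ]])}
{'K': array([[450.69861031,   0.        , 317.0860533 ],
       [  0.        , 450.69861031, 234.32618514],
       [  0.        ,   0.        ,   1.        ]]), 'world_to_cam': array([[ 1.30579207e-01, -9.91437839e-01, -2.84822584e-04,
         7.96505943e-03],
       [ 9.67503996e-01,  1.27364202e-01,  2.18436211e-01,
        -5.56357053e-01],
       [-2.16529649e-01, -2.87987942e-02,  9.75851188e-01,
        -9.94193068e-01],
       [ 0.00000000e+00,  0.00000000e+00,  0.00000000e+00,
         1.00000000e+00]])}
```

View pics/side0.png

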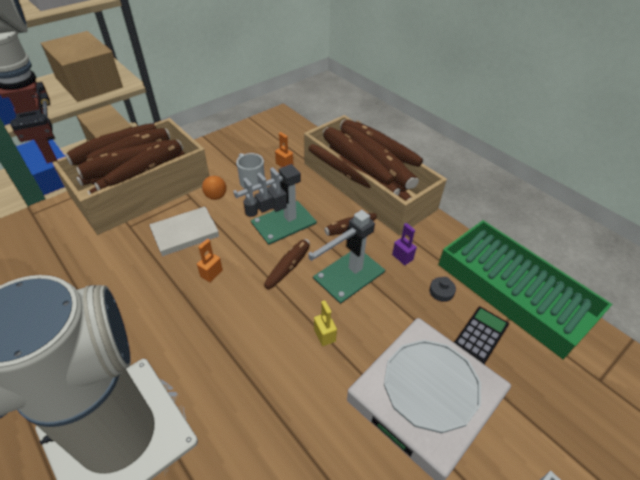

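View pics/top0.png

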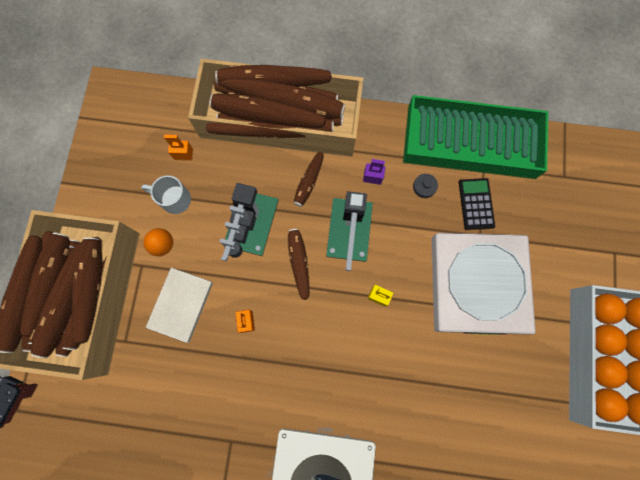

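The side view shows the crowded hook at about (275,195), the spare hook at (350,245) and the pan at (432,387). In the top view they are at (245,215), (352,225) and (487,282). I'll enlarge both views and measure the bases and the pan.

```bash
cat > h.py <<'E'
from station import *
import cv2,numpy as np
CI={n:camera_info(n) for n in('side','top')}
def ray(n,u,v):
    c=CI[n];M=c['world_to_cam'];R=M[:3,:3];d=np.linalg.inv(c['K'])@[u,v,1]
    return -R.T@M[:3,3], R.T@(d*[1,-1,-1])
def plane(n,u,v,z):
    o,d=ray(n,u,v);return o+d*(z-o[2])/d[2]
def proj(n,p):
    c=CI[n];M=c['world_to_cam'];q=(M[:3,:3]@p+M[:3,3])*[1,-1,-1];q=c['K']@q;return q[:2]/q[2]
def tri(us,ut):
    A=np.zeros((3,3));b=np.zeros(3)
    for n,u in(('side',us),('top',ut)):
        o,d=ray(n,*u);d/=np.linalg.norm(d);P=np.eye(3)-np.outer(d,d);A+=P;b+=P@o
    p=np.linalg.solve(A,b);return p,[np.round(proj(n,p)-u,1) for n,u in(('side',us),('top',ut))]
E
python3 - <<'E'
from h import *
np.set_printoptions(precision=4,suppress=True)
s=cv2.imread('pics/side0.png');t=cv2.imread('pics/top0.png')
cv2.imwrite('pics/tc.png',cv2.resize(t[165:295,200:390],None,fx=4.2,fy=4.2,interpolation=cv2.INTER_CUBIC))
cv2.imwrite('pics/sc.png',cv2.resize(s[150:310,220:400],None,fx=3.7,fy=3.7,interpolation=cv2.INTER_CUBIC))
# green base (top view)
h=cv2.cvtColor(t,cv2.COLOR_BGR2HSV);m=cv2.inRange(h,(65,70,40),(95,255,200))
n,l,st,c=cv2.connectedComponentsWithStats(m)
for i in range(1,n):
    if st[i,4]>300 and st[i,0]<400 :
        ys,xs=np.where(l==i)
        P=np.array([plane('top',x,y,.012)[:2] for x,y in zip(xs,ys)])
        r=cv2.minAreaRect((P*1000).astype(np.float32));print(st[i],r)
# pan
roi=t[225:340,425:545];print([t[282,487],t[240,440],t[325,520]])
hs=cv2.cvtColor(roi,cv2.COLOR_BGR2HSV);print(hs[57,62],hs[12,15])
for n,im,z in(('top',t,.01),('side',s,.01)):
    pass
E
```

```text
[ 239  194   39   61 1103] ((569.7957763671875, 230.8370361328125), (62.07210159301758, 147.65489196777344), 82.6978530883789)
[327 198  23  61 963] ((585.6893920898438, 29.448253631591797), (147.9561767578125, 48.6807746887207), 0.8185526132583618)
[352 202  20  59 653] ((586.0811767578125, -26.27056121826172), (34.40985107421875, 147.97837829589844), 89.9043197631836)
[array([205, 206, 197], dtype=uint8), array([201, 208, 218], dtype=uint8), array([192, 197, 208], dtype=uint8)]
[ 87  11 206] [  8  22 216]
```

View pics/tc.png

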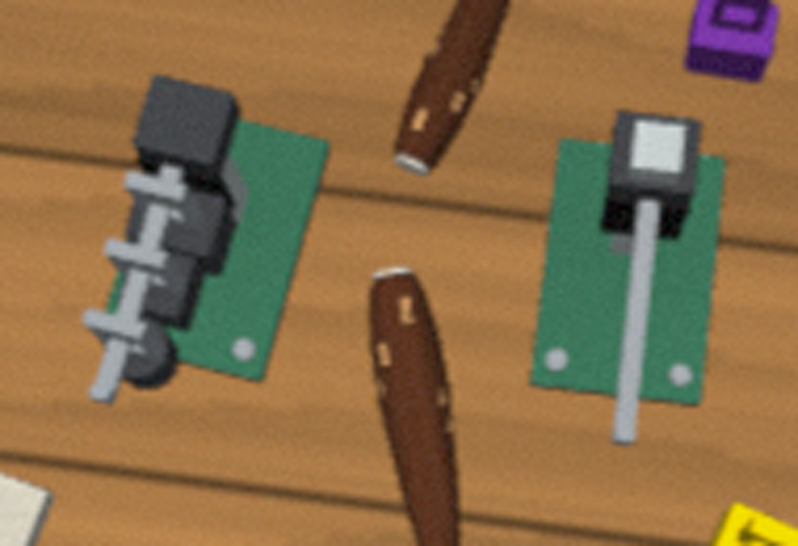

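View pics/sc.png

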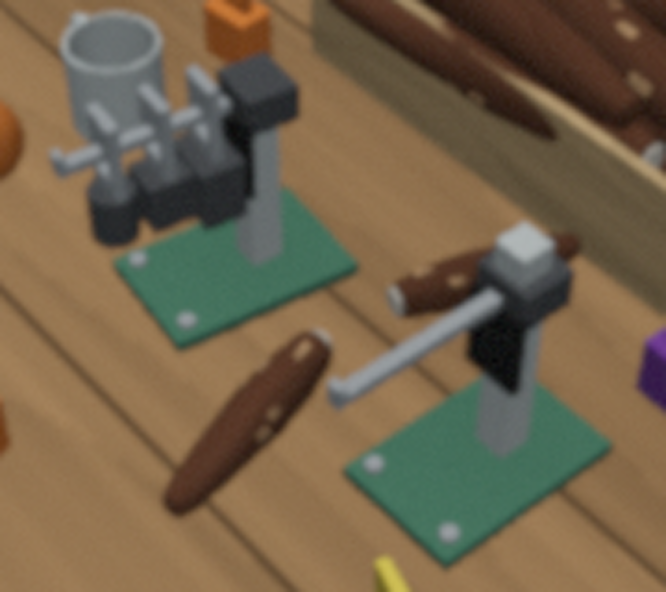

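```bash
python3 - <<'E'
from h import *
np.set_printoptions(precision=4,suppress=True)
T=lambda x,y:(200+(x+.5)/4.2-.5,165+(y+.5)/4.2-.5)
S=lambda x,y:(220+(x+.5)/3.7-.5,150+(y+.5)/3.7-.5)
print('spare base top',[plane('top',*T(*p),.012)[:2] for p in((560,140),(722,157),(532,383),(700,404))])
print('spare base side',[plane('side',*S(*p),.012)[:2] for p in((610,445),(347,468),(447,564))])
print('full base top',[plane('top',*T(*p),.012)[:2] for p in((328,140),(262,380))])
print('full base side',[plane('side',*S(*p),.012)[:2] for p in((287,190),(356,266),(117,264),(182,346))])
for n,a,b in(('spare lip',(338,382),(624,438)),('full lip',(60,154),(101,394)),('drumtop',(102,110),(115,323)),('sqtop',(152,92),(138,254)),('bigtop',(202,72),(156,185)),('spare posttop c',(525,244),(660,147))):
    print(n,*tri(S(*a),T(*b)))
# bar top line, full at z=.168 lip /.16
print('full tip z.168',plane('top',*T(101,394),.168),'spare post top z.19',plane('top',*T(660,147),.19),plane('side',*S(525,244),.19))
print('tabtops z.184',[plane('top',*T(*p),.184)[:2] for p in((115,323),(138,254),(156,185))])
# pan: bright contour
import sys
for n in('top','side'):
    im=cv2.imread(f'pics/{n}0.png');h=cv2.cvtColor(im,cv2.COLOR_BGR2HSV)
    m=cv2.inRange(h,(60,3,120),(130,60,255)); 
    k=np.zeros_like(m)
    if n=='top':k[225:340,425:545]=255
    else:k[320:460,350:510]=255
    m=cv2.morphologyEx(m&k,cv2.MORPH_OPEN,np.ones((3,3)))
    cs=max(cv2.findContours(m,0,2)[0],key=cv2.contourArea);e=cv2.fitEllipse(cv2.convexHull(cs))
    print(n,e,[plane(n,*e[0],.067)])
E
```

```text
spare base top [array([0.6591, 0.0548]), array([ 0.6612, -0.0419]), array([0.5114, 0.0529]), array([ 0.5119, -0.0448])]
spare base side [array([ 0.656 , -0.0438]), array([0.5107, 0.0509]), array([ 0.5099, -0.0461])]
full base top [array([0.6411, 0.1918]), array([0.4928, 0.2079])]
full base side [array([0.647 , 0.2853]), array([0.6347, 0.1898]), array([0.5029, 0.3002]), array([0.4917, 0.2053])]
spare lip [0.4629 0.004  0.1704] [array([-0.2,  0.1]), array([ 0.1, -0.2])]
full lip [0.4511 0.2626 0.1684] [array([-0.2,  0. ]), array([ 0.1, -0.2])]
drumtop [0.4826 0.2572 0.1911] [array([ 0.2, -0. ]), array([-0.1,  0.1])]
sqtop [0.5176 0.2523 0.1908] [array([ 0.4, -0.1]), array([-0.3,  0.4])]
bigtop [0.5539 0.2493 0.1905] [array([ 0.2, -0. ]), array([-0.1,  0.2])]
spare posttop c [0.6059 0.0049 0.1884] [array([ 0.5, -0.1]), array([-0.3,  0.4])]
full tip z.168 [0.4508 0.2629 0.168 ] spare post top z.19 [0.6064 0.0044 0.19  ] [0.6036 0.0041 0.19  ]
tabtops z.184 [array([0.4842, 0.2586]), array([0.5199, 0.2534]), array([0.556 , 0.2506])]
top ((487.30755615234375, 281.47705078125), (75.29988861083984, 81.24348449707031), 128.85800170898438) [array([ 0.4909, -0.3182,  0.067 ])]
side ((432.4048767089844, 385.9569396972656), (85.95576477050781, 102.29837036132812), 125.3111343383789) [array([ 0.4861, -0.322 ,  0.067 ])]
```

```bash
cat >> h.py <<'E'
from scipy.spatial.transform import Rotation as Ro
np.set_printoptions(precision=4,suppress=True)
FY,SY=-6.2,0.9
def Rt(yaw):
    a=np.radians(yaw);c,s=np.cos(a),np.sin(a)
    return np.array([[-c,-s,0],[-s,c,0],[0,0,-1.]])
def go(p,yaw):
    s=read_state();R=s['tcp_rot']
    print('t',round(s['time'],2),'F',s['force'],'w',s['grip_width'],'shift mm',R.T@(np.array(p)-s['tcp_pos'])*1000,'dr',Ro.from_matrix(R.T@Rt(yaw)).as_rotvec())
E
python3 -c "
from h import *
go([.4835,.258,.225],FY)"
```

```text
t 0.1 F [ 0.6291 -0.2782  0.1872] w 0.08785759194529971 shift mm [-394.613  -244.1963  -36.3021] dr [-0.0014 -0.0001 -0.1686]
```

>>> {"method": "arm_command", "body": {
  "targets": [
    {"dr": [0, 0, 0], "xyz": [-20, -12, -30], "fingers": 55},
    {"dr": [0, 0, -0.02], "xyz": [-65, -40, -36], "fingers": 55},
    {"dr": [0, 0, -0.05], "xyz": [-115, -71, -36], "fingers": 55},
    {"dr": [0, 0, -0.08], "xyz": [-165, -102, -36], "fingers": 55},
    {"dr": [0, 0, -0.11], "xyz": [-215, -133, -36], "fingers": 55},
    {"dr": [0, 0, -0.14], "xyz": [-265, -164, -36], "fingers": 55},
    {"dr": [-0.001, 0, -0.1686], "xyz": [-315, -195, -36], "fingers": 55},
    {"dr": [-0.0014, 0, -0.1686], "xyz": [-360, -223, -36], "fingers": 55},
    {"dr": [-0.0014, 0, -0.1686], "xyz": [-394.6, -244.2, -36.3], "fingers": 55},
    {"dr": [-0.0014, 0, -0.1686], "xyz": [-394.6, -244.2, -36.3], "fingers": 55}
  ]
}}

```text
time: 1.35
tcp_pos: [0.4849, 0.2565, 0.2251]
tcp_rot: [[-0.994, 0.112, 0.0], [0.112, 0.994, 0.001], [0.0, 0.001, -1.0]]
force: [-0.4, 0.0, -0.1]
grip_width: 0.055
finger_force: 0.0
```

```bash
python3 -c "
from h import *
go([.4835,.258,.154],FY)
a=capture('side');cv2.imwrite('pics/s1.png',cv2.resize(a[100:310,200:400],None,fx=2.8,fy=2.8))
"
```

```text
t 1.35 F [-0.4011  0.0444 -0.071 ] w 0.05503679388159793 shift mm [ 1.5913  1.2362 71.0934] dr [ 0.001  -0.     -0.0037]
```

View pics/s1.png

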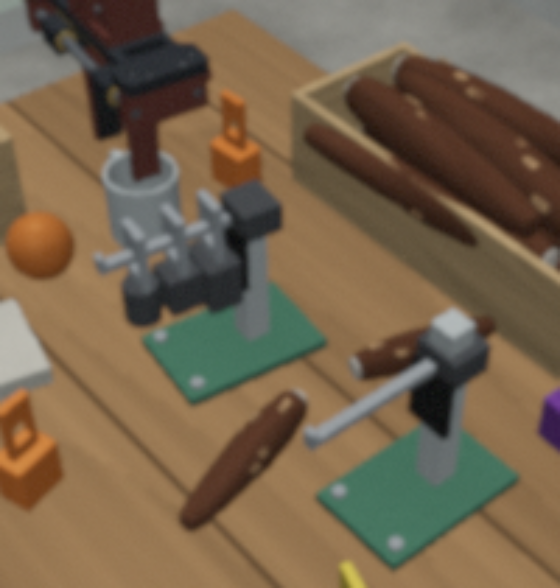

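The gripper shows at the upper left of the crop, with the near fingertip at about crop (145,180). I'll check that against the projected TCP.

```bash
python3 -c "
from h import *
s=read_state();p=s['tcp_pos'];y=s['tcp_rot'][:,1]
for q in(p,p+y*.03,p-y*.03,p-np.array([0,0,.071])): print((proj('side',q)-[200,100])*2.8)
go([.4835,.258,.154],FY)
"
```

```text
[129.4931 188.1838]
[112.2955 169.0061]
[147.267  208.0041]
[137.968  255.7179]
t 1.4 F [ 0.7257 -0.2271  0.0623] w 0.05529390681399674 shift mm [ 0.3473  0.3408 70.9937] dr [ 0.0011 -0.0007 -0.0025]
```

>>> {"method": "arm_command", "body": {
  "targets": [
    {"dr": [0, 0, 0], "xyz": [0.2, 0.2, 8], "fingers": 55},
    {"dr": [0, 0, 0], "xyz": [0.3, 0.3, 16], "fingers": 55},
    {"dr": [0, 0, 0], "xyz": [0.3, 0.3, 24], "fingers": 55},
    {"dr": [0, 0, 0], "xyz": [0.3, 0.3, 32], "fingers": 55},
    {"dr": [0, 0, 0], "xyz": [0.3, 0.3, 36], "fingers": 55},
    {"dr": [0, 0, 0], "xyz": [0.3, 0.3, 36], "fingers": 55},
    {"dr": [0, 0, 0], "xyz": [0.3, 0.3, 36], "fingers": 55},
    {"dr": [0, 0, 0], "xyz": [0.3, 0.3, 36], "fingers": 55},
    {"dr": [0, 0, 0], "xyz": [0.3, 0.3, 36], "fingers": 55},
    {"dr": [0, 0, 0], "xyz": [0.3, 0.3, 36], "fingers": 55}
  ]
}}

```text
time: 2.65
tcp_pos: [0.4834, 0.2589, 0.1895]
tcp_rot: [[-0.994, 0.108, 0.0], [0.108, 0.994, 0.001], [-0.0, 0.002, -1.0]]
force: [-0.3, 0.2, 0.3]
grip_width: 0.0552
finger_force: 0.0
```

```bash
python3 -c "
from h import *
a=capture('side');b=capture('top')
s=read_state();p=s['tcp_pos'];y=s['tcp_rot'][:,1]
A=a[110:230,215:315];B=b[160:280,190:290]
C=np.hstack([cv2.resize(x,None,fx=4,fy=4,interpolation=cv2.INTER_CUBIC) for x in(A,B)])
cv2.imwrite('pics/c2.png',C)
for q in(p,p+y*.027,p-y*.027): print((proj('side',q)-[215,110])*4,(proj('top',q)-[190,160])*4+[400,0])
go([.4835,.258,.154],FY)
"
```

```text
[129.256  277.5389] [545.2236 325.3345]
[107.4968 252.7939] [494.5155 313.0862]
[151.6519 303.0079] [596.0824 337.6192]
t 2.75 F [ 0.477   0.6871 -0.3365] w 0.05507805114422896 shift mm [-0.1948 -0.88   35.4476] dr [0.0015 0.0002 0.    ]
```

View pics/c2.png

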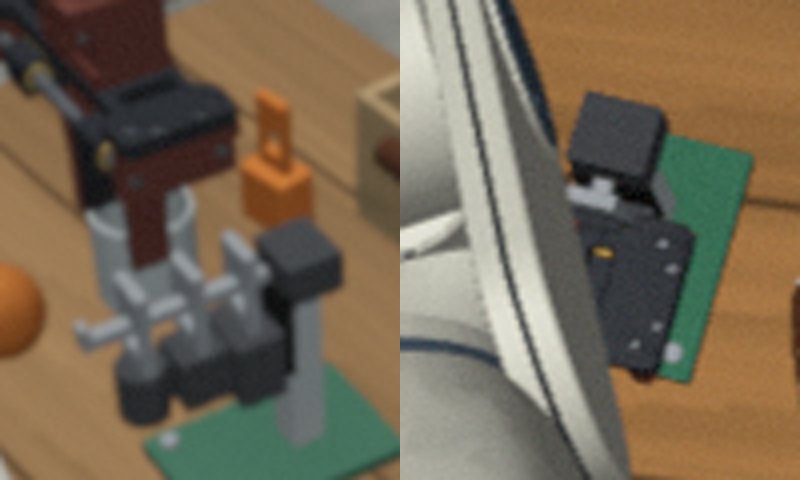

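The dark-red finger part ends at about (145,262), and a grey tip seems to continue toward the predicted (152,303). In x and y it lines up with the drum tab, so I'll descend and close.

>>> {"method": "arm_command", "body": {
  "targets": [
    {"dr": [0, 0, 0], "xyz": [-0.2, -0.9, 8], "fingers": 55},
    {"dr": [0, 0, 0], "xyz": [-0.2, -0.9, 16], "fingers": 55},
    {"dr": [0, 0, 0], "xyz": [-0.2, -0.9, 24], "fingers": 55},
    {"dr": [0, 0, 0], "xyz": [-0.2, -0.9, 30], "fingers": 55},
    {"dr": [0, 0, 0], "xyz": [-0.2, -0.9, 34], "fingers": 55},
    {"dr": [0, 0, 0], "xyz": [-0.2, -0.9, 34], "fingers": 45},
    {"dr": [0, 0, 0], "xyz": [-0.2, -0.9, 34], "fingers": 36},
    {"dr": [0, 0, 0], "xyz": [-0.2, -0.9, 34], "fingers": 30},
    {"dr": [0, 0, 0], "xyz": [-0.2, -0.9, 34], "fingers": 24},
    {"dr": [0, 0, 0], "xyz": [-0.2, -0.9, 34], "fingers": 24}
  ],
  "squeeze": 30
}}

```text
time: 4.0
tcp_pos: [0.4835, 0.258, 0.1555]
tcp_rot: [[-0.994, 0.108, 0.0], [0.108, 0.994, 0.001], [-0.0, 0.001, -1.0]]
force: [-0.4, 0.2, -0.7]
grip_width: 0.0238
finger_force: 0.0
```

```bash
python3 -c "
from h import *
go([.4835,.258,.165],FY)
"
```

```text
t 4.0 F [-0.3768  0.1633 -0.704 ] w 0.0238208443050556 shift mm [ 0.008   0.0292 -9.512 ] dr [0.0015 0.0003 0.    ]
```

The fingers closed to 23.8 mm on nothing, so I need another look.

```bash
python3 -c "
from h import *
a=capture('side');b=capture('top')
s=read_state();p=s['tcp_pos'];y=s['tcp_rot'][:,1]
A=a[110:230,215:315];B=b[160:280,190:290]
C=np.hstack([cv2.resize(x,None,fx=4,fy=4,interpolation=cv2.INTER_CUBIC) for x in(A,B)])
for q in(p+y*.012,p-y*.012): print((proj('side',q)-[215,110])*4,(proj('top',q)-[190,160])*4+[400,0])
cv2.imwrite('pics/c3.png',C)
"
```

```text
[126.356  312.2299] [537.743  333.1764]
[145.6094 334.604 ] [581.3322 343.7175]
```

View pics/c3.png

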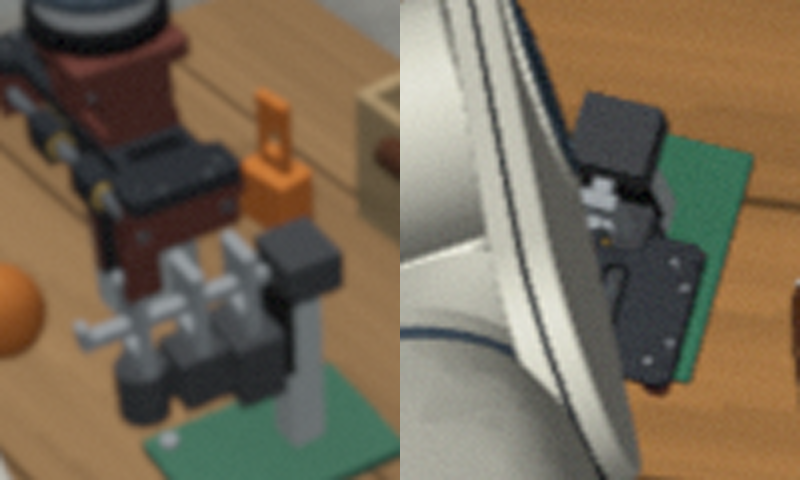

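```bash
python3 -c "
from h import *
s=read_state();p=s['tcp_pos'];R=s['tcp_rot'];x,y=R[:,0],R[:,1]
print(p,s['joints'])
for h in(.08,.12,.16):
  for sx in(.0375,-.0375):
    q=p-y*.089+x*sx+[0,0,h]; print(h,sx,(proj('side',q)-[215,110])*4,(proj('top',q)-[190,160])*4+[400,0])
a=capture('side')
h=cv2.cvtColor(a,cv2.COLOR_BGR2HSV)
for r in range(170,196,2): print(r,[tuple(int(v) for v in a[r,c]) for c in range(238,258,2)])
"
```

```text
[0.4835 0.258  0.1554] [ 26.7994  20.2723 104.7828   0.0775  54.89   -57.0453]
0.08 0.0375 [138.0568 325.5453] [684.7968 423.4438]
0.08 -0.0375 [261.7457 275.957 ] [725.2317 275.4895]
0.12 0.0375 [130.5125 265.1894] [674.1961 410.3202]
0.12 -0.0375 [258.278  215.9377] [716.7081 255.7466]
0.16 0.0375 [122.4686 200.8357] [662.5425 395.8931]
0.16 -0.0375 [254.5879 152.0705] [707.3548 234.0818]
170 [(56, 73, 94), (24, 25, 34), (22, 22, 22), (29, 29, 46), (29, 32, 55), (33, 37, 59), (51, 49, 60), (40, 43, 62), (27, 30, 59), (30, 33, 58)]
172 [(60, 82, 109), (28, 32, 42), (23, 23, 24), (25, 24, 41), (27, 30, 55), (32, 38, 62), (31, 36, 62), (35, 38, 62), (39, 41, 63), (67, 67, 76)]
174 [(69, 93, 119), (30, 33, 49), (23, 21, 21), (24, 26, 38), (32, 35, 59), (32, 34, 61), (30, 35, 61), (31, 33, 58), (53, 54, 70), (107, 105, 101)]
176 [(78, 102, 128), (41, 46, 59), (28, 26, 27), (41, 41, 45), (29, 33, 56), (31, 33, 59), (26, 30, 55), (28, 31, 57), (51, 53, 67), (100, 99, 95)]
178 [(87, 114, 139), (78, 80, 81), (86, 83, 79), (120, 118, 113), (52, 51, 66), (27, 30, 58), (31, 33, 59), (31, 34, 5
[... 622 characters left out ...]
, (154, 151, 145), (157, 154, 148)]
188 [(80, 118, 151), (82, 120, 152), (89, 115, 141), (104, 108, 113), (102, 101, 94), (90, 87, 82), (99, 96, 91), (131, 127, 122), (142, 138, 133), (120, 117, 113)]
190 [(96, 126, 154), (116, 134, 154), (139, 146, 152), (152, 150, 149), (142, 139, 135), (97, 95, 89), (98, 95, 89), (103, 100, 96), (101, 104, 110), (95, 110, 127)]
192 [(144, 146, 148), (156, 154, 152), (152, 149, 144), (141, 137, 132), (120, 116, 111), (99, 97, 91), (95, 91, 86), (95, 101, 109), (88, 118, 146), (85, 117, 146)]
194 [(133, 130, 126), (131, 127, 122), (110, 107, 102), (101, 103, 107), (118, 115, 111), (134, 130, 125), (102, 98, 93), (97, 101, 109), (80, 104, 125), (75, 82, 90)]
```

```bash
python3 -c "
from h import *
a=cv2.imread('pics/side0.png');b=capture('side')
A=a[160:220,225:285];B=b[160:220,225:285]
D=cv2.absdiff(A,B)*2
cv2.imwrite('pics/d4.png',np.hstack([cv2.resize(x,(390,390),interpolation=cv2.INTER_NEAREST) for x in(A,B)]))
"
```

```text
(no output)
```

View pics/d4.png

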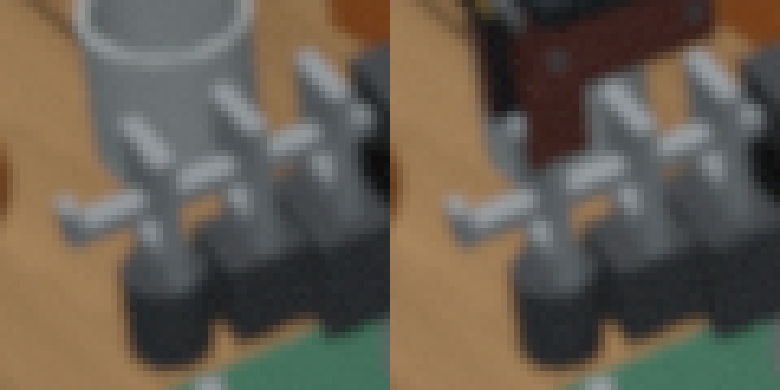

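The drum's tab is partly hidden by the red finger, whose end shows about 8 px above the prediction. I'll print the exact pixel changes.

```bash
python3 -c "
from h import *
a=cv2.imread('pics/side0.png');b=capture('side')
D=cv2.blur(cv2.absdiff(a,b).max(2),(2,2))
for r in range(172,206): print(r,''.join('#' if D[r,c]>22 else '.' for c in range(230,275)), ''.join('R' if int(b[r,c,2])-int(b[r,c,0])>18 and b[r,c,2]<75 else '.' for c in range(235,262)))
"
```

```text
172 .........#####################............... ....R....RRRRRRRRRRRR......
173 .........###################................. ....R.....RRRRRRRRRR.......
174 .........##################.................. ..........RRRRRRRRR........
175 .........#################................... .....R....RRRRRRRRR........
176 .........#################................... .....R.....RRRRRRRR........
177 ..........#################.................. ...........RRRRRRRRR.......
178 ..........#################.................. ............RRRRRRRR.......
179 ...............############.................. ............RRRRRRRR.......
180 ...............############.................. ............RRRRRRRR.......
181 ...............############.................. ............RRRRRRRR.......
182 ...............############.................. ............RRRRRRR........
183 ................##########................... ............RRRRR..........
184 ................#########.................... ............RR.............
185 ................#######...................... ...........................
186 ....
[... 851 characters left out ...]
97 ............................................. ...........................
198 ............................................. ...........................
199 ............................................. ...........................
200 ............................................. ...........................
201 ............................................. ...........................
202 ............................................. ...........................
203 ............................................. ...........................
204 ............................................. ...........................
205 ............................................. ...........................
```

```bash
python3 -c "
from h import *
s=read_state();p=s['tcp_pos'];R=s['tcp_rot']
S=lambda x,y:(215+(x+.5)/4-.5,110+(y+.5)/4-.5)
T=lambda x,y:(190+(x-400+.5)/4-.5,160+(y+.5)/4-.5)
for a,b in(((240,152),(705,246)),((115,192),(664,385)),((115,205),(664,385))):
  q,e=tri(S(*a),T(*b)); print(q,e,'in tool mm',R.T@(q-p)*1000)
"
```

```text
[0.5039 0.1665 0.3193] [array([ 0.7, -0.2]), array([-0.5,  0.7])] in tool mm [ -30.2234  -88.4966 -164.0242]
[0.4377 0.1752 0.3209] [array([ 1.9, -0.4]), array([-1.3,  1.8])] in tool mm [  36.5581  -86.9736 -165.616 ]
[0.4385 0.1769 0.3118] [array([ 2.3, -0.4]), array([-1.5,  2.1])] in tool mm [  35.9544  -85.1862 -156.5893]
```

Triangulating the hand's plate corner gives the right x and y. The fingers visibly end about 30 mm above the reported TCP, so they closed above the tab. I'll reopen, go 29 mm lower and close again.

>>> {"method": "arm_command", "body": {
  "targets": [
    {"dr": [0, 0, 0], "xyz": [0, 0, 0], "fingers": 55},
    {"dr": [0, 0, 0], "xyz": [0, 0, 0], "fingers": 55},
    {"dr": [0, 0, 0], "xyz": [0, 0, 0], "fingers": 55},
    {"dr": [0, 0, 0], "xyz": [0, 0, 8], "fingers": 55},
    {"dr": [0, 0, 0], "xyz": [0, 0, 16], "fingers": 55},
    {"dr": [0, 0, 0], "xyz": [0, 0, 23], "fingers": 55},
    {"dr": [0, 0, 0], "xyz": [0, 0, 28], "fingers": 55},
    {"dr": [0, 0, 0], "xyz": [0, 0, 28], "fingers": 40},
    {"dr": [0, 0, 0], "xyz": [0, 0, 28], "fingers": 32},
    {"dr": [0, 0, 0], "xyz": [0, 0, 28], "fingers": 24}
  ],
  "squeeze": 30
}}

```text
time: 5.5
tcp_pos: [0.4838, 0.2583, 0.1278]
tcp_rot: [[-0.994, 0.108, 0.001], [0.108, 0.994, 0.002], [-0.001, 0.002, -1.0]]
force: [-0.1, -0.3, 0.1]
grip_width: 0.0297
finger_force: 30.0
```

```bash
python3 -c "
from h import *
go([.4835,.258,.140],FY);print(read_state()['finger_force'])
"
```

```text
t 5.5 F [-0.1499 -0.3381  0.0549] w 0.029727535014514563 shift mm [  0.2764  -0.322  -12.2356] dr [ 0.0022  0.0008 -0.0002]
29.98878389596939
```

>>> {"method": "arm_command", "body": {
  "targets": [
    {"dr": [0.002, 0, 0], "xyz": [0, 0, 0], "fingers": 24},
    {"dr": [0.002, 0, 0], "xyz": [0, 0, -4], "fingers": 24},
    {"dr": [0.002, 0, 0], "xyz": [0, 0, -8], "fingers": 24},
    {"dr": [0.002, 0, 0], "xyz": [0, 0, -10.5], "fingers": 24},
    {"dr": [0.002, 0, 0], "xyz": [0, 0, -10.5], "fingers": 24},
    {"dr": [0.002, 0, 0], "xyz": [4, 0, -10.5], "fingers": 24},
    {"dr": [0.002, 0, 0], "xyz": [10, 0, -10.5], "fingers": 24},
    {"dr": [0.002, 0, 0], "xyz": [16, 0, -10.5], "fingers": 24},
    {"dr": [0.002, 0, 0], "xyz": [20, 0, -10.5], "fingers": 24},
    {"dr": [0.002, 0, 0], "xyz": [20, 0, -10.5], "fingers": 24}
  ],
  "squeeze": 40
}}

```text
time: 6.75
tcp_pos: [0.4632, 0.2602, 0.1379]
tcp_rot: [[-0.994, 0.108, -0.0], [0.108, 0.994, -0.001], [-0.0, -0.001, -1.0]]
force: [-0.3, 0.0, -3.5]
grip_width: 0.0297
finger_force: 40.0
```

```bash
python3 -c "
from h import *
go([.4835-.06*.994,.258+.06*.108,.1385],FY)
b=capture('side');cv2.imwrite('pics/e5.png',cv2.resize(b[140:230,215:315],None,fx=5,fy=5,interpolation=cv2.INTER_CUBIC))
"
```

```text
t 6.75 F [-0.2595  0.0108 -3.4672] w 0.02970839947846876 shift mm [39.5864 -0.0057 -0.5957] dr [-0.0007  0.      0.0004]
```

View pics/e5.png

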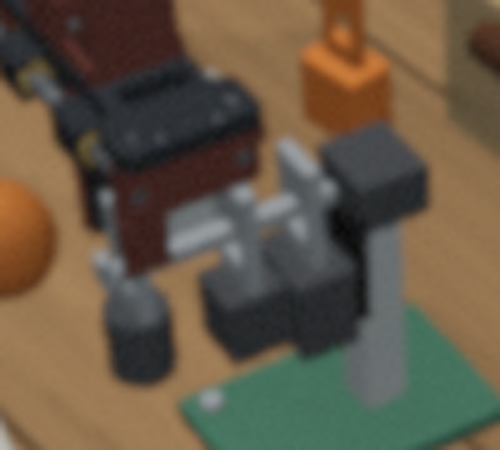

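The drum comes along cleanly at 3.5 N. Next I back it clear of the tip and swing it in front of the spare hook.

>>> {"method": "arm_command", "body": {
  "targets": [
    {"dr": [0, 0, 0], "xyz": [8, 0, 0], "fingers": 24},
    {"dr": [0, 0, 0], "xyz": [22, 0, 0], "fingers": 24},
    {"dr": [0, 0, 0], "xyz": [36, 0, -1], "fingers": 24},
    {"dr": [0, 0, 0], "xyz": [44, -6, -2], "fingers": 24},
    {"dr": [0, 0, -0.02], "xyz": [45, -30, -3], "fingers": 24},
    {"dr": [0, 0, -0.05], "xyz": [40, -70, -4], "fingers": 24},
    {"dr": [0, 0, -0.08], "xyz": [35, -115, -4], "fingers": 24},
    {"dr": [0, 0, -0.1], "xyz": [30, -160, -4], "fingers": 24},
    {"dr": [0, 0, -0.12], "xyz": [24, -205, -4], "fingers": 24},
    {"dr": [0, 0, -0.12], "xyz": [19, -240, -4], "fingers": 24}
  ]
}}

```text
time: 8.05
tcp_pos: [0.4183, 0.022, 0.1423]
tcp_rot: [[-1.0, -0.012, 0.001], [-0.012, 1.0, -0.001], [-0.001, -0.001, -1.0]]
force: [-0.2, -0.6, -3.0]
grip_width: 0.0295
finger_force: 40.0
```

```bash
python3 -c "
from h import *
go([.425,.0032,.1403],.7)
"
```

```text
t 8.05 F [-0.2451 -0.5739 -2.9874] w 0.029548315338250163 shift mm [ -6.4916 -18.8686   2.0428] dr [-0.0008  0.0007 -0.0007]
```

>>> {"method": "arm_command", "body": {
  "targets": [
    {"dr": [0, 0, 0], "xyz": [-3, -8, 1], "fingers": 24},
    {"dr": [0, 0, 0], "xyz": [-6, -17, 2], "fingers": 24},
    {"dr": [0, 0, 0], "xyz": [-10, -19, 2], "fingers": 24},
    {"dr": [0, 0, 0], "xyz": [-18, -19, 2], "fingers": 24},
    {"dr": [0, 0, 0], "xyz": [-26, -19, 2], "fingers": 24},
    {"dr": [0, 0, 0], "xyz": [-33, -19, 2], "fingers": 24},
    {"dr": [0, 0, 0], "xyz": [-37, -19, 2], "fingers": 24},
    {"dr": [0, 0, 0], "xyz": [-40, -19, 2], "fingers": 24},
    {"dr": [0, 0, 0], "xyz": [-43, -19, 2], "fingers": 24},
    {"dr": [0, 0, 0], "xyz": [-43, -19, 2], "fingers": 24}
  ]
}}

```text
time: 9.3
tcp_pos: [0.4621, 0.0051, 0.14]
tcp_rot: [[-1.0, -0.012, 0.0], [-0.012, 1.0, -0.001], [-0.0, -0.001, -1.0]]
force: [0.2, -0.2, -3.1]
grip_width: 0.0297
finger_force: 40.0
```

```bash
python3 -c "
from h import *
go([.500,.0038,.1403],.7)
b=capture('side');cv2.imwrite('pics/f6.png',cv2.resize(b[190:300,280:400],None,fx=5,fy=5,interpolation=cv2.INTER_CUBIC))
"
```

```text
t 9.3 F [ 0.1656 -0.1928 -3.057 ] w 0.029694756717798833 shift mm [-37.8548  -1.7398  -0.2619] dr [-0.0006  0.0001 -0.0005]
```

>>> {"method": "arm_command", "body": {
  "targets": [
    {"dr": [0, 0, 0], "xyz": [-4, -1, 0], "fingers": 24},
    {"dr": [0, 0, 0], "xyz": [-8, -1.5, 0], "fingers": 24},
    {"dr": [0, 0, 0], "xyz": [-14, -1.5, 0], "fingers": 24},
    {"dr": [0, 0, 0], "xyz": [-22, -1.5, 0], "fingers": 24},
    {"dr": [0, 0, 0], "xyz": [-31, -1.5, 0], "fingers": 24},
    {"dr": [0, 0, 0], "xyz": [-40, -1.5, 0], "fingers": 24},
    {"dr": [0, 0, 0], "xyz": [-50, -1.5, 0], "fingers": 24},
    {"dr": [0, 0, 0], "xyz": [-60, -1.5, 0], "fingers": 24},
    {"dr": [0, 0, 0], "xyz": [-70, -1.5, 0], "fingers": 24},
    {"dr": [0, 0, 0], "xyz": [-74, -1.5, 0], "fingers": 24}
  ]
}}

```text
time: 10.6
tcp_pos: [0.5368, 0.0045, 0.14]
tcp_rot: [[-1.0, -0.012, 0.0], [-0.012, 1.0, -0.001], [-0.0, -0.001, -1.0]]
force: [-0.2, 0.1, -3.3]
grip_width: 0.0298
finger_force: 40.0
```

```bash
python3 -c "
from h import *
go([.566,.0048,.1333],.7)
"
```

```text
t 10.6 F [-0.1673  0.1167 -3.3431] w 0.029842962515767662 shift mm [-29.1957  -0.0264   6.709 ] dr [-0.0007  0.0003 -0.0004]
```

>>> {"method": "arm_command", "body": {
  "targets": [
    {"dr": [0, 0, 0], "xyz": [-8, 0, 0], "fingers": 24},
    {"dr": [0, 0, 0], "xyz": [-16, 0, 0], "fingers": 24},
    {"dr": [0, 0, 0], "xyz": [-23, 0, 0], "fingers": 24},
    {"dr": [0, 0, 0], "xyz": [-27, 0, 0], "fingers": 24},
    {"dr": [0, 0, 0], "xyz": [-29, 0, 0], "fingers": 24},
    {"dr": [0, 0, 0], "xyz": [-30, 0, 0], "fingers": 24},
    {"dr": [0, 0, 0], "xyz": [-31, 0, 0], "fingers": 24},
    {"dr": [0, 0, 0], "xyz": [-32, 0, 0], "fingers": 24},
    {"dr": [0, 0, 0], "xyz": [-32, 0, 0], "fingers": 24},
    {"dr": [0, 0, 0], "xyz": [-32, 0, 0], "fingers": 24}
  ]
}}

```text
time: 11.85
tcp_pos: [0.568, 0.0049, 0.1401]
tcp_rot: [[-1.0, -0.012, 0.0], [-0.012, 1.0, -0.001], [-0.0, -0.001, -1.0]]
force: [0.6, -0.1, -3.5]
grip_width: 0.0293
finger_force: 40.0
```

>>> {"method": "arm_command", "body": {
  "targets": [
    {"dr": [0, 0, 0], "xyz": [-1, 0, 0], "fingers": 24},
    {"dr": [0, 0, 0], "xyz": [-2, 0, 0], "fingers": 24},
    {"dr": [0, 0, 0], "xyz": [-2.5, 0, 0], "fingers": 24},
    {"dr": [0, 0, 0], "xyz": [-3, 0, 0], "fingers": 24},
    {"dr": [0, 0, 0], "xyz": [-3, 0, 2], "fingers": 24},
    {"dr": [0, 0, 0], "xyz": [-3, 0, 4], "fingers": 24},
    {"dr": [0, 0, 0], "xyz": [-3, 0, 6], "fingers": 24},
    {"dr": [0, 0, 0], "xyz": [-3, 0, 7], "fingers": 24},
    {"dr": [0, 0, 0], "xyz": [-3, 0, 7], "fingers": 24},
    {"dr": [0, 0, 0], "xyz": [-3, 0, 7], "fingers": 24}
  ]
}}

```text
time: 13.1
tcp_pos: [0.5708, 0.0049, 0.1328]
tcp_rot: [[-1.0, -0.012, -0.0], [-0.012, 1.0, -0.001], [0.0, -0.001, -1.0]]
force: [-1.8, -0.1, -4.2]
grip_width: 0.0297
finger_force: 40.0
```

```bash
python3 -c "
from h import *
go([.568,.0048,.130],.7)
"
```

```text
t 13.1 F [-1.8271 -0.0947 -4.158 ] w 0.029690269332048918 shift mm [ 2.8215 -0.0662  2.8438] dr [-0.0006 -0.0004 -0.0004]
```

>>> {"method": "arm_command", "body": {
  "targets": [
    {"dr": [0, 0, 0], "xyz": [0, 0, 1], "fingers": 24},
    {"dr": [0, 0, 0], "xyz": [0, 0, 1.7], "fingers": 24},
    {"dr": [0, 0, 0], "xyz": [0, 0, 2.4], "fingers": 24},
    {"dr": [0, 0, 0], "xyz": [0, 0, 2.9], "fingers": 24},
    {"dr": [0, 0, 0], "xyz": [0, 0, 3.3], "fingers": 24},
    {"dr": [0, 0, 0], "xyz": [0, 0, 3.3], "fingers": 24},
    {"dr": [0, 0, 0], "xyz": [0, 0, 3.3], "fingers": 24},
    {"dr": [0, 0, 0], "xyz": [0, 0, 3.3], "fingers": 24},
    {"dr": [0, 0, 0], "xyz": [0, 0, 3.3], "fingers": 24},
    {"dr": [0, 0, 0], "xyz": [0, 0, 3.3], "fingers": 24}
  ]
}}

```text
time: 14.35
tcp_pos: [0.571, 0.0049, 0.1297]
tcp_rot: [[-1.0, -0.012, -0.0], [-0.012, 1.0, -0.001], [0.0, -0.001, -1.0]]
force: [-2.3, -1.2, -3.2]
grip_width: 0.0294
finger_force: 40.0
```

>>> {"method": "arm_command", "body": {
  "targets": [
    {"dr": [0, 0, 0], "xyz": [0, 0, 0.7], "fingers": 24},
    {"dr": [0, 0, 0], "xyz": [0, 0, 1.2], "fingers": 24},
    {"dr": [0, 0, 0], "xyz": [0, 0, 1.7], "fingers": 24},
    {"dr": [0, 0, 0], "xyz": [0, 0, 1.7], "fingers": 24},
    {"dr": [0, 0, 0], "xyz": [0, 0, 1.7], "fingers": 24},
    {"dr": [0, 0, 0], "xyz": [0, 0, 1.7], "fingers": 24},
    {"dr": [0, 0, 0], "xyz": [0, 0, 1.7], "fingers": 24},
    {"dr": [0, 0, 0], "xyz": [0, 0, 1.7], "fingers": 24},
    {"dr": [0, 0, 0], "xyz": [0, 0, 1.7], "fingers": 24},
    {"dr": [0, 0, 0], "xyz": [0, 0, 1.7], "fingers": 24}
  ]
}}

```text
time: 15.6
tcp_pos: [0.571, 0.0049, 0.128]
tcp_rot: [[-1.0, -0.012, 0.0], [-0.012, 1.0, -0.001], [-0.0, -0.001, -1.0]]
force: [-2.6, 0.3, -3.6]
grip_width: 0.0297
finger_force: 40.0
```

>>> {"method": "arm_command", "body": {
  "targets": [
    {"dr": [0, 0, 0], "xyz": [0, 0, 0.5], "fingers": 24},
    {"dr": [0, 0, 0], "xyz": [0, 0, 1], "fingers": 24},
    {"dr": [0, 0, 0], "xyz": [0, 0, 1.5], "fingers": 24},
    {"dr": [0, 0, 0], "xyz": [0, 0, 2], "fingers": 24},
    {"dr": [0, 0, 0], "xyz": [0, 0, 2.5], "fingers": 24},
    {"dr": [0, 0, 0], "xyz": [0, 0, 3], "fingers": 24},
    {"dr": [0, 0, 0], "xyz": [0, 0, 3], "fingers": 24},
    {"dr": [0, 0, 0], "xyz": [0, 0, 3], "fingers": 24},
    {"dr": [0, 0, 0], "xyz": [0, 0, 3], "fingers": 24},
    {"dr": [0, 0, 0], "xyz": [0, 0, 3], "fingers": 24}
  ]
}}

```text
time: 16.85
tcp_pos: [0.5712, 0.0049, 0.1251]
tcp_rot: [[-1.0, -0.012, 0.0], [-0.012, 1.0, -0.001], [-0.0, -0.001, -1.0]]
force: [-3.8, 0.1, 3.7]
grip_width: 0.0299
finger_force: 40.0
```

```bash
python3 -c "
from h import *
go([.570,.0048,.125],.7)
b=capture('side');cv2.imwrite('pics/f7.png',cv2.resize(b[190:300,280:400],None,fx=5,fy=5,interpolation=cv2.INTER_CUBIC))
"
```

```text
t 16.85 F [-3.7893  0.1321  3.6981] w 0.02992102960997632 shift mm [ 1.157  -0.1022  0.1482] dr [-0.0006  0.0003 -0.0004]
```

Contact felt: the spare bar touches at TCP z ≈ 0.128 and the pad at x ≈ 0.5696. I'll ease off to the resting height, release and rise.

>>> {"method": "arm_command", "body": {
  "targets": [
    {"dr": [0, 0, 0], "xyz": [0.3, 0, -0.8], "fingers": 24},
    {"dr": [0, 0, 0], "xyz": [0.7, 0, -1.5], "fingers": 24},
    {"dr": [0, 0, 0], "xyz": [0.7, 0, -1.5], "fingers": 29},
    {"dr": [0, 0, 0], "xyz": [0.7, 0, -1.5], "fingers": 40},
    {"dr": [0, 0, 0], "xyz": [0.7, 0, -1.5], "fingers": 55},
    {"dr": [0, 0, 0], "xyz": [0.7, 0, -1.5], "fingers": 55},
    {"dr": [0, 0, 0], "xyz": [0.7, 0, -10], "fingers": 55},
    {"dr": [0, 0, 0], "xyz": [0.7, 0, -25], "fingers": 55},
    {"dr": [0, 0, 0], "xyz": [0.7, 0, -45], "fingers": 55},
    {"dr": [0, 0, 0], "xyz": [0.7, 0, -60], "fingers": 55}
  ]
}}

```text
time: 18.15
tcp_pos: [0.5709, 0.0049, 0.187]
tcp_rot: [[-1.0, -0.012, 0.002], [-0.012, 1.0, -0.001], [-0.002, -0.001, -1.0]]
force: [0.6, 0.1, 0.3]
grip_width: 0.0549
finger_force: 0.0
```

```bash
python3 -c "
from h import *
# square tab: mean spacing from drum grip (.4838,.2583) along bar
d=np.array([.994,-.108])
for k in(.0355,.0715):print(np.array([.4838,.2583])+d*k)
q=np.array([.4838,.2583])+d*.0357
go([*q,.185],FY)
"
```

```text
[0.5191 0.2545]
[0.5549 0.2506]
t 18.15 F [0.5767 0.0582 0.3221] w 0.05493640360839227 shift mm [ 48.7116 250.1263   1.7142] dr [-0.0006  0.002   0.12  ]
```

>>> {"method": "arm_command", "body": {
  "targets": [
    {"dr": [0, 0, 0.02], "xyz": [6, 30, -6], "fingers": 55},
    {"dr": [0, 0, 0.04], "xyz": [16, 80, -6], "fingers": 55},
    {"dr": [0, 0, 0.07], "xyz": [26, 130, -6], "fingers": 55},
    {"dr": [0, 0, 0.1], "xyz": [36, 180, -6], "fingers": 55},
    {"dr": [0, 0, 0.12], "xyz": [44, 225, -6], "fingers": 55},
    {"dr": [0, 0.002, 0.12], "xyz": [48.7, 250, -2], "fingers": 55},
    {"dr": [0, 0.002, 0.12], "xyz": [48.7, 250, 6], "fingers": 55},
    {"dr": [0, 0.002, 0.12], "xyz": [48.7, 250, 14], "fingers": 55},
    {"dr": [0, 0.002, 0.12], "xyz": [48.7, 250, 20], "fingers": 55},
    {"dr": [0, 0.002, 0.12], "xyz": [48.7, 250, 20], "fingers": 55}
  ]
}}

```text
time: 19.4
tcp_pos: [0.5185, 0.2533, 0.1643]
tcp_rot: [[-0.994, 0.109, -0.003], [0.109, 0.994, -0.001], [0.003, -0.001, -1.0]]
force: [0.5, -0.3, 1.2]
grip_width: 0.0549
finger_force: 0.0
```

```bash
python3 -c "
from h import *
go([.519,.2544,.1278],FY)
b=capture('side')
A=b[140:230,215:315];B=b[190:280,290:390]
cv2.imwrite('pics/g8.png',np.hstack([cv2.resize(x,None,fx=4,fy=4,interpolation=cv2.INTER_CUBIC) for x in(A,B)]))
"
```

```text
t 19.4 F [ 0.4614 -0.26    1.1947] w 0.05485855648083264 shift mm [-0.4588  1.224  36.4484] dr [-0.0015 -0.003  -0.0012]
```

View pics/g8.png

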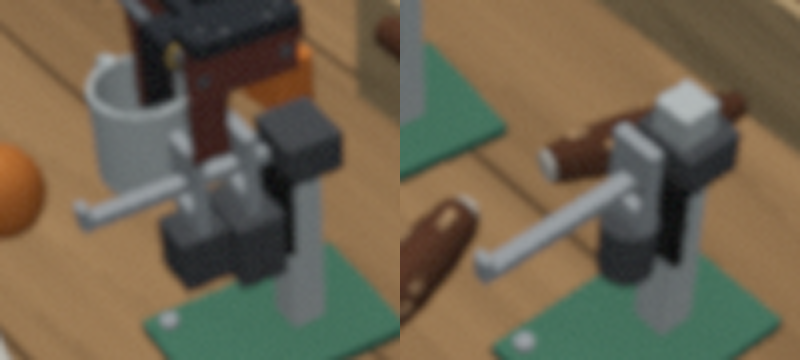

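The drum hangs against the spare plate (right half, at about (635,195)), and the fingers stand over the square's strap (about (190,150)). Descending and gripping.

>>> {"method": "arm_command", "body": {
  "targets": [
    {"dr": [-0.0015, -0.003, 0], "xyz": [-0.4, 1.2, 6], "fingers": 55},
    {"dr": [-0.0015, -0.003, 0], "xyz": [-0.4, 1.2, 14], "fingers": 55},
    {"dr": [-0.0015, -0.003, 0], "xyz": [-0.4, 1.2, 22], "fingers": 55},
    {"dr": [-0.0015, -0.003, 0], "xyz": [-0.4, 1.2, 30], "fingers": 55},
    {"dr": [-0.0015, -0.003, 0], "xyz": [-0.4, 1.2, 36.4], "fingers": 55},
    {"dr": [-0.0015, -0.003, 0], "xyz": [-0.4, 1.2, 36.4], "fingers": 55},
    {"dr": [-0.0015, -0.003, 0], "xyz": [-0.4, 1.2, 36.4], "fingers": 40},
    {"dr": [-0.0015, -0.003, 0], "xyz": [-0.4, 1.2, 36.4], "fingers": 32},
    {"dr": [-0.0015, -0.003, 0], "xyz": [-0.4, 1.2, 36.4], "fingers": 24},
    {"dr": [-0.0015, -0.003, 0], "xyz": [-0.4, 1.2, 36.4], "fingers": 24}
  ],
  "squeeze": 40
}}

```text
time: 20.7
tcp_pos: [0.5193, 0.2555, 0.1288]
tcp_rot: [[-0.994, 0.108, 0.002], [0.108, 0.994, 0.001], [-0.002, 0.001, -1.0]]
force: [0.6, -1.4, 2.0]
grip_width: 0.03
finger_force: 40.0
```

```bash
python3 -c "
from h import *
go([.519,.2544,.1383],FY)
"
```

```text
t 20.7 F [ 0.5528 -1.4035  1.9532] w 0.030002690781075474 shift mm [ 0.1612 -1.1026 -9.5186] dr [0.001  0.0016 0.    ]
```

>>> {"method": "arm_command", "body": {
  "targets": [
    {"dr": [0.001, 0.0016, 0], "xyz": [0, 0, -4], "fingers": 24},
    {"dr": [0.001, 0.0016, 0], "xyz": [0, 0, -8], "fingers": 24},
    {"dr": [0.001, 0.0016, 0], "xyz": [0, 0, -10.5], "fingers": 24},
    {"dr": [0.001, 0.0016, 0], "xyz": [0, 0, -10.5], "fingers": 24},
    {"dr": [0.001, 0.0016, 0], "xyz": [4, 0, -10.5], "fingers": 24},
    {"dr": [0.001, 0.0016, 0], "xyz": [10, 0, -10.5], "fingers": 24},
    {"dr": [0.001, 0.0016, 0], "xyz": [18, 0, -10.5], "fingers": 24},
    {"dr": [0.001, 0.0016, 0], "xyz": [26, 0, -10.5], "fingers": 24},
    {"dr": [0.001, 0.0016, 0], "xyz": [34, 0, -10.5], "fingers": 24},
    {"dr": [0.001, 0.0016, 0], "xyz": [40, 0, -10.5], "fingers": 24}
  ]
}}

```text
time: 21.95
tcp_pos: [0.4787, 0.2599, 0.139]
tcp_rot: [[-0.994, 0.108, -0.001], [0.108, 0.994, -0.0], [0.0, -0.0, -1.0]]
force: [-0.1, -0.6, -4.2]
grip_width: 0.0297
finger_force: 40.0
```

```bash
python3 -c "
from h import *
go([.418,.2655,.1393],FY)
"
```

```text
t 21.95 F [-0.1228 -0.5966 -4.2084] w 0.029732759038796384 shift mm [60.9693 -0.9272 -0.273 ] dr [-0.0003 -0.0005  0.0003]
```

>>> {"method": "arm_command", "body": {
  "targets": [
    {"dr": [0, 0, 0], "xyz": [10, -0.5, 0], "fingers": 24},
    {"dr": [0, 0, 0], "xyz": [24, -0.5, 0], "fingers": 24},
    {"dr": [0, 0, 0], "xyz": [40, -0.5, -1], "fingers": 24},
    {"dr": [0, 0, 0], "xyz": [54, -3, -2], "fingers": 24},
    {"dr": [0, 0, -0.02], "xyz": [60, -18, -3], "fingers": 24},
    {"dr": [0, 0, -0.04], "xyz": [58, -48, -3], "fingers": 24},
    {"dr": [0, 0, -0.06], "xyz": [53, -90, -3], "fingers": 24},
    {"dr": [0, 0, -0.09], "xyz": [48, -135, -3], "fingers": 24},
    {"dr": [0, 0, -0.12], "xyz": [43, -180, -3], "fingers": 24},
    {"dr": [0, 0, -0.12], "xyz": [38, -220, -3], "fingers": 24}
  ]
}}

```text
time: 23.2
tcp_pos: [0.4172, 0.0431, 0.1423]
tcp_rot: [[-1.0, -0.013, 0.0], [-0.013, 1.0, -0.0], [-0.0, -0.0, -1.0]]
force: [1.1, 0.2, -2.4]
grip_width: 0.0299
finger_force: 40.0
```

```bash
python3 -c "
from h import *
go([.460,.0037,.1385],.7)
"
```

```text
t 23.2 F [ 1.0885  0.2304 -2.4444] w 0.029885407829576265 shift mm [-42.2548 -39.8928   3.7867] dr [-0.0004  0.0001  0.0004]
```

>>> {"method": "arm_command", "body": {
  "targets": [
    {"dr": [0, 0, 0], "xyz": [0, -18, 1.5], "fingers": 24},
    {"dr": [0, 0, 0], "xyz": [-3, -34, 3], "fingers": 24},
    {"dr": [0, 0, 0], "xyz": [-8, -39.5, 3.8], "fingers": 24},
    {"dr": [0, 0, 0], "xyz": [-14, -39.5, 3.8], "fingers": 24},
    {"dr": [0, 0, 0], "xyz": [-22, -39.5, 3.8], "fingers": 24},
    {"dr": [0, 0, 0], "xyz": [-30, -39.5, 3.8], "fingers": 24},
    {"dr": [0, 0, 0], "xyz": [-36, -39.5, 3.8], "fingers": 24},
    {"dr": [0, 0, 0], "xyz": [-40, -39.5, 3.8], "fingers": 24},
    {"dr": [0, 0, 0], "xyz": [-43, -39.5, 3.8], "fingers": 24},
    {"dr": [0, 0, 0], "xyz": [-44, -39.5, 3.8], "fingers": 24}
  ]
}}

```text
time: 24.45
tcp_pos: [0.4623, 0.0062, 0.1381]
tcp_rot: [[-1.0, -0.012, -0.001], [-0.012, 1.0, -0.0], [0.001, -0.0, -1.0]]
force: [-0.5, -0.1, -2.5]
grip_width: 0.0294
finger_force: 40.0
```

```bash
python3 -c "
from h import *
go([.534,.0045,.1385],.7)
"
```

```text
t 24.45 F [-0.5118 -0.1361 -2.5253] w 0.02944447338269155 shift mm [-71.6753  -2.5454  -0.4202] dr [-0.0002 -0.0007 -0.0004]
```

>>> {"method": "arm_command", "body": {
  "targets": [
    {"dr": [0, 0, 0], "xyz": [-3, -1.5, -0.3], "fingers": 24},
    {"dr": [0, 0, 0], "xyz": [-8, -2, -0.3], "fingers": 24},
    {"dr": [0, 0, 0], "xyz": [-16, -2, -0.3], "fingers": 24},
    {"dr": [0, 0, 0], "xyz": [-26, -2, -0.3], "fingers": 24},
    {"dr": [0, 0, 0], "xyz": [-36, -2, -0.3], "fingers": 24},
    {"dr": [0, 0, 0], "xyz": [-46, -2, -0.3], "fingers": 24},
    {"dr": [0, 0, 0], "xyz": [-55, -2, -0.3], "fingers": 24},
    {"dr": [0, 0, 0], "xyz": [-62, -2, -0.3], "fingers": 24},
    {"dr": [0, 0, 0], "xyz": [-66, -2, -0.3], "fingers": 24},
    {"dr": [0, 0, 0], "xyz": [-67, -2, -0.3], "fingers": 24}
  ]
}}

```text
time: 25.7
tcp_pos: [0.5293, 0.005, 0.1384]
tcp_rot: [[-1.0, -0.012, -0.001], [-0.012, 1.0, -0.0], [0.001, -0.0, -1.0]]
force: [-0.0, -0.6, -3.6]
grip_width: 0.0297
finger_force: 40.0
```

>>> {"method": "arm_command", "body": {
  "targets": [
    {"dr": [0, 0, 0], "xyz": [-2, 0, 2], "fingers": 24},
    {"dr": [0, 0, 0], "xyz": [-3.5, 0, 4], "fingers": 24},
    {"dr": [0, 0, 0], "xyz": [-4.5, 0, 6], "fingers": 24},
    {"dr": [0, 0, 0], "xyz": [-5.5, 0, 7], "fingers": 24},
    {"dr": [0, 0, 0], "xyz": [-6, 0, 7], "fingers": 24},
    {"dr": [0, 0, 0], "xyz": [-6.5, 0, 7], "fingers": 24},
    {"dr": [0, 0, 0], "xyz": [-7, 0, 7], "fingers": 24},
    {"dr": [0, 0, 0], "xyz": [-7, 0, 7], "fingers": 24},
    {"dr": [0, 0, 0], "xyz": [-7, 0, 7], "fingers": 24},
    {"dr": [0, 0, 0], "xyz": [-7, 0, 7], "fingers": 24}
  ]
}}

```text
time: 26.95
tcp_pos: [0.536, 0.005, 0.1314]
tcp_rot: [[-1.0, -0.012, -0.001], [-0.012, 1.0, -0.0], [0.001, -0.0, -1.0]]
force: [-2.7, -0.4, -4.1]
grip_width: 0.0295
finger_force: 40.0
```

```bash
python3 -c "
from h import *
go([.535,.0045,.1278],.7)
"
```

```text
t 26.95 F [-2.679  -0.3805 -4.0855] w 0.029544991758326197 shift mm [ 1.0218 -0.5366  3.5741] dr [-0.0002 -0.001  -0.0004]
```

>>> {"method": "arm_command", "body": {
  "targets": [
    {"dr": [0, 0, 0], "xyz": [0, 0, 1], "fingers": 24},
    {"dr": [0, 0, 0], "xyz": [0, 0, 2], "fingers": 24},
    {"dr": [0, 0, 0], "xyz": [0, 0, 3], "fingers": 24},
    {"dr": [0, 0, 0], "xyz": [0, 0, 3.6], "fingers": 24},
    {"dr": [0, 0, 0], "xyz": [0, 0, 4.2], "fingers": 24},
    {"dr": [0, 0, 0], "xyz": [0, 0, 4.7], "fingers": 24},
    {"dr": [0, 0, 0], "xyz": [0, 0, 4.7], "fingers": 24},
    {"dr": [0, 0, 0], "xyz": [0, 0, 4.7], "fingers": 24},
    {"dr": [0, 0, 0], "xyz": [0, 0, 4.7], "fingers": 24},
    {"dr": [0, 0, 0], "xyz": [0, 0, 4.7], "fingers": 24}
  ]
}}

```text
time: 28.2
tcp_pos: [0.5363, 0.0051, 0.1268]
tcp_rot: [[-1.0, -0.012, -0.001], [-0.012, 1.0, -0.0], [0.001, -0.0, -1.0]]
force: [-2.7, -0.1, -1.9]
grip_width: 0.0296
finger_force: 40.0
```

>>> {"method": "arm_command", "body": {
  "targets": [
    {"dr": [0, 0, 0], "xyz": [0, 0, 0.8], "fingers": 24},
    {"dr": [0, 0, 0], "xyz": [0.6, 0, 0.8], "fingers": 24},
    {"dr": [0, 0, 0], "xyz": [0.8, 0, 0.8], "fingers": 29},
    {"dr": [0, 0, 0], "xyz": [0.8, 0, 0.8], "fingers": 40},
    {"dr": [0, 0, 0], "xyz": [0.8, 0, 0.8], "fingers": 55},
    {"dr": [0, 0, 0], "xyz": [0.8, 0, 0.8], "fingers": 55},
    {"dr": [0, 0, 0], "xyz": [0.8, 0, -10], "fingers": 55},
    {"dr": [0, 0, 0], "xyz": [0.8, 0, -25], "fingers": 55},
    {"dr": [0, 0, 0], "xyz": [0.8, 0, -45], "fingers": 55},
    {"dr": [0, 0, 0], "xyz": [0.8, 0, -60], "fingers": 55}
  ]
}}

```text
time: 29.45
tcp_pos: [0.5361, 0.0051, 0.1887]
tcp_rot: [[-1.0, -0.012, 0.001], [-0.012, 1.0, -0.0], [-0.001, -0.0, -1.0]]
force: [0.3, 0.1, 0.2]
grip_width: 0.0551
finger_force: 0.0
```

```bash
python3 -c "
from h import *
# check tab top positions on spare from side camera: bright strips? save raw
cv2.imwrite('pics/h9.png',capture('side'))
go([.5547,.2512,.1645],FY)
"
```

```text
t 29.5 F [0.1515 0.4559 0.9875] w 0.05507695349286728 shift mm [-20.3421 245.9605  25.7782] dr [-0.0001  0.004   0.12  ]
```

>>> {"method": "arm_command", "body": {
  "targets": [
    {"dr": [0, 0, 0.02], "xyz": [-2, 30, -6], "fingers": 55},
    {"dr": [0, 0, 0.04], "xyz": [-6, 78, -8], "fingers": 55},
    {"dr": [0, 0, 0.07], "xyz": [-10, 126, -8], "fingers": 55},
    {"dr": [0, 0, 0.1], "xyz": [-14, 175, -8], "fingers": 55},
    {"dr": [0, 0, 0.12], "xyz": [-18, 220, -6], "fingers": 55},
    {"dr": [0, 0.003, 0.12], "xyz": [-20.5, 246, 0], "fingers": 55},
    {"dr": [0, 0.003, 0.12], "xyz": [-20.5, 246.5, 8], "fingers": 55},
    {"dr": [0, 0.003, 0.12], "xyz": [-20.5, 246.5, 16], "fingers": 55},
    {"dr": [0, 0.003, 0.12], "xyz": [-20.5, 246.5, 22], "fingers": 55},
    {"dr": [0, 0.003, 0.12], "xyz": [-20.5, 246.5, 24], "fingers": 55}
  ]
}}

```text
time: 30.75
tcp_pos: [0.5529, 0.2507, 0.1622]
tcp_rot: [[-0.994, 0.109, -0.004], [0.109, 0.994, -0.0], [0.004, -0.001, -1.0]]
force: [-0.3, 0.2, 0.6]
grip_width: 0.055
finger_force: 0.0
```

```bash
python3 -c "
from h import *
go([.5550,.2514,.1285],FY)
"
```

```text
t 30.75 F [-0.3169  0.1751  0.6392] w 0.05503201045678775 shift mm [-2.1109  0.9383 33.7303] dr [-0.0009 -0.0041 -0.0012]
```

>>> {"method": "arm_command", "body": {
  "targets": [
    {"dr": [0, -0.004, 0], "xyz": [-1.5, 0.8, 6], "fingers": 55},
    {"dr": [0, -0.004, 0], "xyz": [-1.5, 0.8, 14], "fingers": 55},
    {"dr": [0, -0.004, 0], "xyz": [-1.5, 0.8, 22], "fingers": 55},
    {"dr": [0, -0.004, 0], "xyz": [-1.5, 0.8, 29], "fingers": 55},
    {"dr": [0, -0.004, 0], "xyz": [-1.5, 0.8, 33.7], "fingers": 55},
    {"dr": [0, -0.004, 0], "xyz": [-1.5, 0.8, 33.7], "fingers": 55},
    {"dr": [0, -0.004, 0], "xyz": [-1.5, 0.8, 33.7], "fingers": 40},
    {"dr": [0, -0.004, 0], "xyz": [-1.5, 0.8, 33.7], "fingers": 32},
    {"dr": [0, -0.004, 0], "xyz": [-1.5, 0.8, 33.7], "fingers": 24},
    {"dr": [0, -0.004, 0], "xyz": [-1.5, 0.8, 33.7], "fingers": 24}
  ],
  "squeeze": 50
}}

```text
time: 32.0
tcp_pos: [0.5547, 0.2523, 0.1293]
tcp_rot: [[-0.994, 0.108, 0.001], [0.108, 0.994, -0.001], [-0.001, -0.0, -1.0]]
force: [0.5, -0.5, 2.2]
grip_width: 0.0294
finger_force: 50.0
```

```bash
python3 -c "
from h import *
go([.5550,.2514,.1385],FY)
"
```

```text
t 32.0 F [ 0.5438 -0.4943  2.1922] w 0.029356422478119364 shift mm [-0.3938 -0.8848 -9.188 ] dr [-0.0004  0.0009  0.    ]
```

>>> {"method": "arm_command", "body": {
  "targets": [
    {"dr": [0, 0, 0], "xyz": [0, 0, -4], "fingers": 24},
    {"dr": [0, 0, 0], "xyz": [0, 0, -8], "fingers": 24},
    {"dr": [0, 0, 0], "xyz": [0, 0, -10.7], "fingers": 24},
    {"dr": [0, 0, 0], "xyz": [0, 0, -10.7], "fingers": 24},
    {"dr": [0, 0, 0], "xyz": [4, 0, -10.7], "fingers": 24},
    {"dr": [0, 0, 0], "xyz": [11, 0, -10.7], "fingers": 24},
    {"dr": [0, 0, 0], "xyz": [20, 0, -10.7], "fingers": 24},
    {"dr": [0, 0, 0], "xyz": [30, 0, -10.7], "fingers": 24},
    {"dr": [0, 0, 0], "xyz": [39, 0, -10.7], "fingers": 24},
    {"dr": [0, 0, 0], "xyz": [45, 0, -10.7], "fingers": 24}
  ]
}}

```text
time: 33.25
tcp_pos: [0.5091, 0.2574, 0.1397]
tcp_rot: [[-0.994, 0.108, 0.0], [0.108, 0.994, -0.0], [-0.0, -0.0, -1.0]]
force: [0.5, -0.1, -2.8]
grip_width: 0.0291
finger_force: 50.0
```

```bash
python3 -c "
from h import *
go([.5547-.994*.140,.2523+.108*.140,.1398],FY)
"
```

```text
t 33.25 F [ 0.4845 -0.0708 -2.8178] w 0.029132694225774473 shift mm [94.06   -0.071  -0.1206] dr [-0.0004  0.0005  0.0002]
```

>>> {"method": "arm_command", "body": {
  "targets": [
    {"dr": [0, 0, 0], "xyz": [8, 0, 0], "fingers": 24},
    {"dr": [0, 0, 0], "xyz": [18, 0, 0], "fingers": 24},
    {"dr": [0, 0, 0], "xyz": [29, 0, 0], "fingers": 24},
    {"dr": [0, 0, 0], "xyz": [40, 0, 0], "fingers": 24},
    {"dr": [0, 0, 0], "xyz": [51, 0, 0], "fingers": 24},
    {"dr": [0, 0, 0], "xyz": [62, 0, 0], "fingers": 24},
    {"dr": [0, 0, 0], "xyz": [73, 0, 0], "fingers": 24},
    {"dr": [0, 0, 0], "xyz": [83, 0, 0], "fingers": 24},
    {"dr": [0, 0, 0], "xyz": [91, 0, -2], "fingers": 24},
    {"dr": [0, 0, 0], "xyz": [95, 0, -6], "fingers": 24}
  ]
}}

```text
time: 34.5
tcp_pos: [0.4148, 0.2676, 0.1458]
tcp_rot: [[-0.994, 0.108, 0.0], [0.108, 0.994, -0.001], [-0.0, -0.001, -1.0]]
force: [-0.5, -0.5, -3.9]
grip_width: 0.0294
finger_force: 50.0
```

```bash
python3 -c "
from h import *
go([.400,.0,.17],0)
go([.488,-.320,.17],0)
print(proj('top',np.array([.488,-.32,.064])),proj('side',np.array([.488,-.32,.064])))
"
```

```text
t 34.5 F [-0.5038 -0.4634 -3.8577] w 0.02943405015702035 shift mm [ -14.1211 -267.6081  -24.0736] dr [-0.0006  0.0003 -0.1079]
t 34.5 F [-0.5038 -0.4634 -3.8577] w 0.02943405015702035 shift mm [-136.073  -576.2692  -23.8556] dr [-0.0006  0.0003 -0.1079]
[487.5702 282.9785] [431.9167 385.2576]
```

>>> {"method": "arm_command", "body": {
  "targets": [
    {"dr": [0, 0, 0], "xyz": [-1, -10, -8], "fingers": 24},
    {"dr": [0, 0, 0], "xyz": [-2, -32, -20], "fingers": 24},
    {"dr": [0, 0, -0.02], "xyz": [-4, -64, -34], "fingers": 24},
    {"dr": [0, 0, -0.04], "xyz": [-6, -102, -46], "fingers": 24},
    {"dr": [0, 0, -0.06], "xyz": [-8, -145, -54], "fingers": 24},
    {"dr": [0, 0, -0.08], "xyz": [-10, -190, -54], "fingers": 24},
    {"dr": [0, 0, -0.1], "xyz": [-12, -232, -54], "fingers": 24},
    {"dr": [0, 0, -0.108], "xyz": [-14, -275, -54], "fingers": 24},
    {"dr": [0, 0, -0.108], "xyz": [-24, -318, -54], "fingers": 24},
    {"dr": [0, 0, -0.108], "xyz": [-42, -360, -54], "fingers": 24}
  ]
}}

```text
time: 35.75
tcp_pos: [0.4179, -0.0969, 0.2006]
tcp_rot: [[-1.0, 0.001, 0.002], [0.001, 1.0, -0.001], [-0.002, -0.001, -1.0]]
force: [0.9, 0.8, -3.7]
grip_width: 0.0297
finger_force: 50.0
```

```bash
python3 -c "
from h import *
go([.4885,-.320,.17],0)
"
```

```text
t 35.75 F [ 0.8841  0.802  -3.6629] w 0.029669761789546747 shift mm [ -70.7707 -222.9833   30.8537] dr [-0.0008  0.0015 -0.0008]
```

>>> {"method": "arm_command", "body": {
  "targets": [
    {"dr": [0, 0, 0], "xyz": [-14, -40, 0], "fingers": 24},
    {"dr": [0, 0, 0], "xyz": [-28, -84, 0], "fingers": 24},
    {"dr": [0, 0, 0], "xyz": [-42, -128, 4], "fingers": 24},
    {"dr": [0, 0, 0], "xyz": [-55, -170, 12], "fingers": 24},
    {"dr": [0, 0, 0], "xyz": [-64, -202, 22], "fingers": 24},
    {"dr": [0, 0, 0], "xyz": [-69, -218, 31], "fingers": 24},
    {"dr": [0, 0, 0], "xyz": [-71, -223, 40], "fingers": 24},
    {"dr": [0, 0, 0], "xyz": [-71, -223, 50], "fingers": 24},
    {"dr": [0, 0, 0], "xyz": [-71, -223, 60], "fingers": 24},
    {"dr": [0, 0, 0], "xyz": [-71, -223, 60], "fingers": 24}
  ]
}}

```text
time: 37.0
tcp_pos: [0.4885, -0.3167, 0.139]
tcp_rot: [[-1.0, -0.001, -0.001], [-0.001, 1.0, 0.001], [0.001, 0.001, -1.0]]
force: [-0.8, -0.7, -3.0]
grip_width: 0.0298
finger_force: 50.0
```

```bash
python3 -c "
from h import *
go([.4885,-.320,.1193],0)
"
```

```text
t 37.0 F [-0.7783 -0.7132 -2.9717] w 0.02979257062055468 shift mm [ 0.0151 -3.3143 19.7077] dr [ 0.0008 -0.0012  0.0007]
```

>>> {"method": "arm_command", "body": {
  "targets": [
    {"dr": [0, 0, 0], "xyz": [0, -3, 4], "fingers": 24},
    {"dr": [0, 0, 0], "xyz": [0, -3, 8], "fingers": 24},
    {"dr": [0, 0, 0], "xyz": [0, -3, 11], "fingers": 24},
    {"dr": [0, 0, 0], "xyz": [0, -3, 13.5], "fingers": 24},
    {"dr": [0, 0, 0], "xyz": [0, -3, 15], "fingers": 24},
    {"dr": [0, 0, 0], "xyz": [0, -3, 16.5], "fingers": 24},
    {"dr": [0, 0, 0], "xyz": [0, -3, 17.5], "fingers": 24},
    {"dr": [0, 0, 0], "xyz": [0, -3, 18], "fingers": 24},
    {"dr": [0, 0, 0], "xyz": [0, -3, 18], "fingers": 24},
    {"dr": [0, 0, 0], "xyz": [0, -3, 18], "fingers": 24}
  ]
}}

```text
time: 38.25
tcp_pos: [0.4893, -0.3209, 0.122]
tcp_rot: [[-1.0, 0.0, 0.001], [0.0, 1.0, -0.0], [-0.001, -0.0, -1.0]]
force: [-0.0, 0.8, -2.9]
grip_width: 0.0293
finger_force: 50.0
```

>>> {"method": "arm_command", "body": {
  "targets": [
    {"dr": [0, 0, 0], "xyz": [0, 0, 0.6], "fingers": 24},
    {"dr": [0, 0, 0], "xyz": [0, 0, 1.2], "fingers": 24},
    {"dr": [0, 0, 0], "xyz": [0, 0, 1.8], "fingers": 24},
    {"dr": [0, 0, 0], "xyz": [0, 0, 2.4], "fingers": 24},
    {"dr": [0, 0, 0], "xyz": [0, 0, 3], "fingers": 24},
    {"dr": [0, 0, 0], "xyz": [0, 0, 3.5], "fingers": 24},
    {"dr": [0, 0, 0], "xyz": [0, 0, 4], "fingers": 24},
    {"dr": [0, 0, 0], "xyz": [0, 0, 4.4], "fingers": 24},
    {"dr": [0, 0, 0], "xyz": [0, 0, 4.4], "fingers": 24},
    {"dr": [0, 0, 0], "xyz": [0, 0, 4.4], "fingers": 24}
  ]
}}

```text
time: 39.5
tcp_pos: [0.4893, -0.321, 0.1176]
tcp_rot: [[-1.0, 0.0, 0.001], [0.0, 1.0, -0.001], [-0.001, -0.001, -1.0]]
force: [0.1, 0.9, -2.4]
grip_width: 0.0296
finger_force: 50.0
```

>>> {"method": "arm_command", "body": {
  "targets": [
    {"dr": [0, 0, 0], "xyz": [0, 0, 0.3], "fingers": 24},
    {"dr": [0, 0, 0], "xyz": [0, 0, 0.6], "fingers": 24},
    {"dr": [0, 0, 0], "xyz": [0, 0, 0.9], "fingers": 24},
    {"dr": [0, 0, 0], "xyz": [0, 0, 1.2], "fingers": 24},
    {"dr": [0, 0, 0], "xyz": [0, 0, 1.5], "fingers": 24},
    {"dr": [0, 0, 0], "xyz": [0, 0, 1.8], "fingers": 24},
    {"dr": [0, 0, 0], "xyz": [0, 0, 1.8], "fingers": 24},
    {"dr": [0, 0, 0], "xyz": [0, 0, 1.8], "fingers": 24},
    {"dr": [0, 0, 0], "xyz": [0, 0, 1.8], "fingers": 24},
    {"dr": [0, 0, 0], "xyz": [0, 0, 1.8], "fingers": 24}
  ]
}}

```text
time: 40.75
tcp_pos: [0.4893, -0.321, 0.1158]
tcp_rot: [[-1.0, 0.0, 0.001], [0.0, 1.0, -0.001], [-0.001, -0.001, -1.0]]
force: [-1.0, -0.4, 2.4]
grip_width: 0.0295
finger_force: 50.0
```

It rests with its weight fully taken by the pan. I'll release and retreat straight up.

>>> {"method": "arm_command", "body": {
  "targets": [
    {"dr": [0, 0, 0], "xyz": [0, 0, 0], "fingers": 28},
    {"dr": [0, 0, 0], "xyz": [0, 0, 0], "fingers": 32},
    {"dr": [0, 0, 0], "xyz": [0, 0, 0], "fingers": 42},
    {"dr": [0, 0, 0], "xyz": [0, 0, 0], "fingers": 55},
    {"dr": [0, 0, 0], "xyz": [0, 0, 0], "fingers": 55},
    {"dr": [0, 0, 0], "xyz": [0, 0, -8], "fingers": 55},
    {"dr": [0, 0, 0], "xyz": [0, 0, -25], "fingers": 55},
    {"dr": [0, 0, 0], "xyz": [0, 0, -50], "fingers": 55},
    {"dr": [0, 0, 0], "xyz": [0, 0, -80], "fingers": 55},
    {"dr": [0, 0, 0], "xyz": [0, 0, -110], "fingers": 55}
  ]
}}

```text
time: 42.0
tcp_pos: [0.4893, -0.321, 0.2281]
tcp_rot: [[-1.0, 0.0, 0.002], [0.0, 1.0, -0.001], [-0.002, -0.001, -1.0]]
force: [0.4, 0.6, 0.5]
grip_width: 0.0551
finger_force: 0.0
```

```bash
python3 -c "
from h import *
a=cv2.imread('pics/side0.png');b=capture('side')
# big weight: dark blob within pan (side)
g=cv2.cvtColor(b,cv2.COLOR_BGR2GRAY)
m=(g<95).astype(np.uint8);k=np.zeros_like(m);k[320:430,395:475]=1
n,l,st,c=cv2.connectedComponentsWithStats(m*k)
for i in range(1,n):
  if st[i,4]>40: print(st[i],c[i])
for h in(0,.05):print([np.round(proj('side',np.array([.489+dx,-.321+dy,.062+h]))) for dx in(-.017,.017) for dy in(-.024,.024)])
# bystanders unchanged: diff blobs outside arm
D=(cv2.absdiff(a,b).max(2)>45).astype(np.uint8);n,l,st,c=cv2.connectedComponentsWithStats(cv2.dilate(D,np.ones((3,3))))
for i in range(1,n):
  if st[i,4]>40: print('diff',st[i])
print([np.round(proj('side',np.array([x,.005,.184]))) for x in(.569,.535)])
"
```

```text
[454 320  21  37 367] [466.842 337.921]
[419 356  34  43 780] [435.5795 378.3974]
[array([437., 401.]), array([417., 382.]), array([448., 390.]), array([429., 371.])]
[array([443., 389.]), array([422., 369.]), array([455., 377.]), array([434., 358.])]
diff [  13    0  102   24 1016]
diff [    0     0   244   368 25424]
diff [158   0  18   9 109]
diff [293   0  46  34 631]
diff [39 25 11 14 74]
diff [  0  28  18  12 122]
diff [29 29  9 11 52]
diff [420  50  87  41 414]
diff [ 420   63  175  106 3725]
diff [ 272  106  175   99 4295]
diff [270 167  10  14 119]
diff [259 174   8  13  70]
diff [ 520  179   74   53 2794]
diff [ 242  182   45   36 1125]
diff [ 28 214   8  36 128]
diff [ 324  220   33   52 1061]
diff [ 412  221  140  128 7726]
diff [ 33 252  10   8  48]
diff [  9 259  81  32 911]
diff [482 289  18  15 126]
diff [ 417  353   37   48 1136]
diff [  0 366  59  24 925]
diff [   0  392   78   45 2382]
[array([349., 225.]), array([337., 232.])]
```

```bash
python3 -c "
from station import ctrl
print(ctrl.close_job())
"
```

```text
the job is handed in; nothing more can be done
None
```

I handed the job in at about 42 s: the drum and square weights hang close up against the spare hook's black plate, and the big weight stands upright within about 5 mm of the pan's measured centre. The highest push I read on the hooks was about 8 N; I did not check the bystanders one by one.

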